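Sort the joiner's fittings into their trays

ROBOT

A 6-joint arm with a two-finger parallel gripper is mounted at the origin on the work surface. World frame = base frame: x ahead of the robot, y to its left, z up, the work surface at z = 0. Lengths are in m, angles in rad, forces in N, time in s.
With the tool pointing down it reaches from about 0.325 to 0.9 m from the base axis. Payload 6.1 kg.
Tool frame: the origin (TCP) lies midway between the tips of the shut fingers; the grasp point (between the pads) lies 19 mm behind it; x points along the fingers, y is the direction in which the jaws open and shut, and the axes are right-handed (so a half turn about x gives the same grasp; the last joint's range is limited). The gripper opens to 85 mm and grips with 20 to 120 N. Pads are 22 mm wide; open, the fingers measure 114 mm over their backs; the gripper's body (76 mm by 85 mm) begins 54 mm behind the grasp point. The pads swing forward as they close: fully open they stand 13 mm farther back than shut.
Start: joints at [-1.33, 0.22, 1.526, -0, 1.395, -0.126], TCP at [0.224, -0.583, 0.231] pointing down, gripper open.
Joint ranges: [-2.98, 2.98], [-0.91, 2.08], [0.09, 2.57], [-1.24, 4.39], [0.2, 2.65], [-2.68, 2.68]. Speed limits (rad/s): [2.57, 2.57, 3.01, 3.14, 3.14, 3.14].

INTERFACE

Orientations are given as [roll, pitch, yaw] about the fixed x, y, z axes, in that order (R = Rz(yaw) Ry(pitch) Rx(roll)).
In Python, from plant import movep, move_l, set_joints, gripper_to, hold, inverse_kinematics, observe, get_image, get_calibration, Unreachable, job_done gives the robot as it stands. Calls block until the motion is done:
- movep(position, orientation): joint-space move of the TCP to a pose.
- move_l(position, feed=0.15, rotation=None, max_force=None): straight line of the TCP; rotation=None keeps the orientation; feed is the mean speed in m/s. With max_force (N) it stops when the force on the tool has changed by that much, and returns True; else False.
- set_joints(angles): joint-space move.
- gripper_to(opening, f_grip=None): finger opening in m; f_grip is the grip in N (None keeps the last); returns when the fingers have stopped.
- hold(seconds).
- inverse_kinematics(position, orientation): joint angles nearest the present ones, or None.
- observe(): the state.
- get_image(name): name is "scene" or "top" or "wrist"; returns (picture, depth): 480x640x3 uint8, red, green, blue; 480x640 float32, m along the optical axis (not along the pixel's ray), 0 where there is no reading.
- get_calibration(name): a dict with "intrinsics" (3x3 intrinsics, pixels), "dist_coeffs" ([k1, k2, p1, p2, k3] as OpenCV has them; the pictures are not rectified), "world_from_camera" (4x4, takes a point from camera to world coordinates). Camera axes: x right, y down, z forward; pixel columns grow to the right and rows downward; lengths in m; the calibration is good to about 2 mm. A picture is of the moment at which its call begins: read the wrist's pose just before it. get_calibration takes no time and is no camera call; for the wrist camera it gives the pose at the moment of the call.
A pose or a line that the arm cannot do raises Unreachable and nothing moves.
- job_done(): hands the job in, once; it reports no verdict.
The state is a dict: "time_s": time; "q": joint angles; "joint_velocities": joint speeds; "joint_torque": joint torques, N m; "eef_pos": TCP position; "tcp_rot": TCP orientation; "ft_force": force on the tool from outside, world axes, zero at the start; "torque": the same for the moment, N m; "opening": finger opening in m.
Only numpy, scipy, OpenCV 4.12 (cv2) and the standard library are available. Lean on these libraries where they do the work, as an engineer would, in place of code of your own. Each camera call takes 0.05 s, during which the arm holds its last target. There are 200 camera calls.

TASK

Sort the loose fittings on the bench: stand both turned knobs upright on their feet in the round dish, lay both loose tenons flat in the long narrow tray (not one on the other), and lay the folded brass hinge flat in the square tin. Leave the chisel and the upright brass gauge where they are.

Things in the scene. Friction and masses are not known exactly. Their poses are not given: they have to be found in the camera images.
- knob_a_mid (a point): Turned dark-wood drawer knob a (the two knobs are alike), 30 g, standing on its foot on the bench: 36 mm high, foot 30 mm across, waist 19 mm, round head 35 mm across with straight sides from 20 to 32 mm above the foot; grip the head. The point is on its axis, 18 mm above the underside; z is up along the axis; it starts clear of the others, upright.
- knob_b_mid (a point): Turned dark-wood drawer knob b (the two knobs are alike), 30 g, standing on its foot on the bench: 36 mm high, foot 30 mm across, waist 19 mm, round head 35 mm across with straight sides from 20 to 32 mm above the foot; grip the head. The point is on its axis, 18 mm above the underside; z is up along the axis; it starts clear of the others, upright.
- tenon_a_mid (a point): Loose tenon a (the two are alike), a pale flat block of beech with rounded edges and three thin dark lines along its top, 40 g: 80 mm long (its x), 32 mm wide (its y), 18 mm thick (its z), lying flat. The point is its centre, 9 mm above the underside; grip it across y.
- tenon_b_mid (a point): Loose tenon b (the two are alike), a pale flat block of beech with rounded edges and three thin dark lines along its top, 40 g: 80 mm long (its x), 32 mm wide (its y), 18 mm thick (its z), lying flat. The point is its centre, 9 mm above the underside; grip it across y.
- hinge_mid (a point): Brass butt hinge with three dark screw holes on top, folded shut and stiff (it does not open), 150 g, lying flat: 76 mm long (its x), 44 mm wide over all (its y, from -22 to +22 mm, the knuckle barrel of 12 mm diameter along the +y edge), 12 mm thick (its z). The point is its centre, 6 mm above the underside; grip it across y.
- long_tray: Long narrow open plywood tray fixed to the bench, for the tenons: outside 90 mm (its x) by 230 mm (its y, the long way) by 20 mm high, walls 5 mm, floor 5 mm thick, so 80 by 220 mm inside. Origin at the centre of its underside, on the bench; z up. The tenons fit one behind the other along y.
- round_dish: Round open wooden dish fixed to the bench, for the knobs: outside 152 mm across at the foot and 160 mm at the rim, 20 mm high, walls 5 mm, flat floor 5 mm thick, about 142 mm across inside at the floor. Origin at the centre of its underside, on the bench; z up.
- square_tin: Square open steel tin fixed to the bench, for the hinge: outside 130 by 130 mm (x, y) by 20 mm high, walls 5 mm, floor 5 mm thick, so 120 mm square inside. Origin at the centre of its underside, on the bench; z up.
- chisel: Bystander: a chisel lying on the bench along its x, 262 mm long, 27 mm wide, 28 mm high, wooden handle to -x. Origin at bench level, about the middle of its length. Leave it alone.
- gauge: Bystander: a brass gauge standing upright on a round foot 56 mm across, a thin 8 mm rod on top, 130 mm high in all. Origin at the centre of its underside; z up. Leave it alone.

How it is judged:
By the outcome, as a careful person would: the job done as asked, in the order asked, and still so for the second after the job is handed in, with the robot touching nothing.
It also fails if it takes over 125 s, if anything falls off the work surface, if the arm or the gripper's body presses on something with over 40 N, if the wrist force passes 120 N, or if a joint passes its speed limit or range.

## Working session

There is one attempt and no reset: what is moved stays moved. The work goes in short steps, each a Python script; the robot and the scene stay as the last script left them, time stands still between calls to the robot, and variables do not carry over. Pictures are saved under pics/ and viewed, on a budget of 14 in all, crops included, one or two more only if the job needs it, and the job is handed in when it is done.

```bash
ls; mkdir -p pics
python3 - <<'E'
from plant import *
import cv2,numpy as np
for n in ("top","scene"):
    im,d=get_image(n); cv2.imwrite(f"pics/{n}0.png",im[:,:,::-1]); np.save(f"pics/{n}0.npy",d)
    c=get_calibration(n); print(n,np.round(c["intrinsics"],1).tolist(),c["dist_coeffs"],np.round(c["world_from_camera"],3).tolist(),(d>0).mean())
print(observe())
E
```

```text
pics
top [[497.7, 0.0, 320.6], [0.0, 497.7, 234.9], [0.0, 0.0, 1.0]] [-0.02802223  0.          0.          0.          0.        ] [[0.006, -0.995, 0.095, 0.4], [-1.0, -0.007, -0.011, 0.0], [0.011, -0.095, -0.995, 1.383], [0.0, 0.0, 0.0, 1.0]] 0.996015625
scene [[464.9, 0.0, 323.8], [0.0, 464.9, 239.2], [0.0, 0.0, 1.0]] [-0.09802085  0.          0.          0.          0.        ] [[0.707, 0.509, -0.491, 1.087], [0.707, -0.502, 0.498, -0.56], [0.007, -0.7, -0.715, 0.862], [0.0, 0.0, 0.0, 1.0]] 0.9959342447916667
{'time_s': 0.1, 'q': array([-1.33010230e+00,  2.21194935e-01,  1.52748629e+00,  4.62344365e-06,
        1.39469397e+00, -1.26109580e-01]), 'joint_velocities': array([ 2.71333786e-05, -1.78887843e-03, -2.77982294e-03, -1.70308217e-03,
        1.44927357e-03,  4.32186594e-04]), 'joint_torque': array([ 6.61603972e-04, -4.98244536e+01, -3.90548193e+01, -3.01816890e-04,
        5.72175864e-03,  2.95961975e-06]), 'eef_pos': array([ 0.22400843, -0.58289828,  0.23028461]), 'tcp_rot': array([-1.69945871,  1.56901378,  1.80893674]), 'ft_force': array([-0.35374092, -0.33492313, -0.05294492]), 'torque': array([-0.05526791, -0.02363648, -0.02176709]), 'opening': 0.08495432021316415}
```

View pics/top0.png

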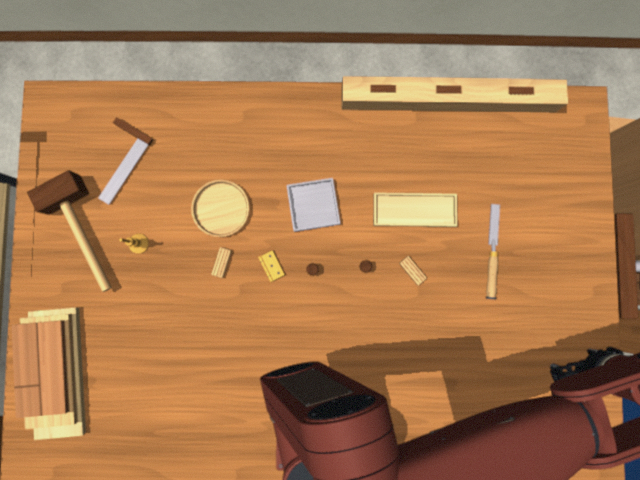

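View pics/scene0.png

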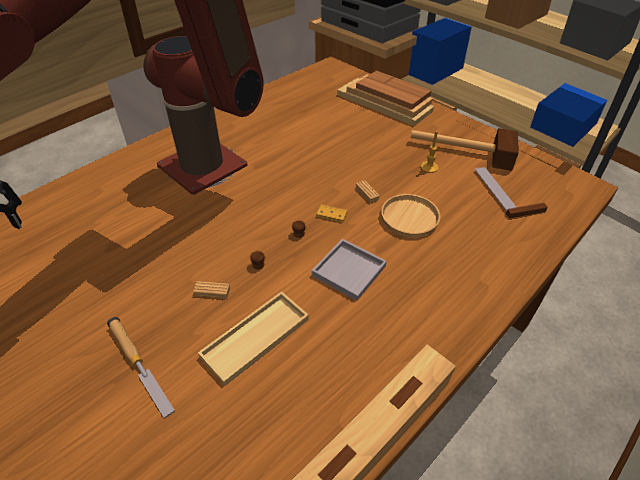

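Top view: dish (221,209), tin (315,205), long tray (416,210), tenons (222,263) and (413,270), hinge (272,266), knobs (314,269) and (367,266), chisel (493,250), gauge (138,243). The scene view agrees and all the items are clear of each other. Next I'll get coarse positions from colour and height.

```bash
cat > h.py <<'E'
from plant import *
import cv2,numpy as np
def rays(c,uv):
    p=cv2.undistortPoints(np.float64(uv).reshape(-1,1,2),c["intrinsics"],np.float64(c["dist_coeffs"])).reshape(-1,2)
    return np.c_[p,np.ones(len(p))]
def onplane(c,uv,z):
    T=c["world_from_camera"]; r=rays(c,uv)@T[:3,:3].T; o=T[:3,3]
    return o+r*((z-o[2])/r[:,2:])
def cloud(c,d):
    v,u=np.mgrid[:480,:640]; T=c["world_from_camera"]
    P=(rays(c,np.c_[u.ravel(),v.ravel()])*d.reshape(-1,1))@T[:3,:3].T+T[:3,3]
    P[d.ravel()==0]=np.nan
    return P.reshape(480,640,3)
def rot(yaw): return [0,np.pi/2,yaw]   # tool down, jaws along (-sin yaw, cos yaw)
E
python3 - <<'E'
from h import *
c=get_calibration("top"); d=np.load("pics/top0.npy"); P=cloud(c,d)
z=P[:,:,2]; print("bench z",np.nanmedian(z[230:260,300:400]),np.nanstd(z[235:250,300:400]))
m=np.uint8(z>0.006); m[:,:110]=0; m[:170]=0; m[310:]=0; m[:,520:]=0
n,l,s,ce=cv2.connectedComponentsWithStats(m)
for i in range(1,n):
    if s[i,4]<15: continue
    h=np.nanpercentile(z[l==i],90)
    cs,_=cv2.findContours(np.uint8(l==i),cv2.RETR_EXTERNAL,cv2.CHAIN_APPROX_NONE)
    w=onplane(c,cs[0].reshape(-1,2),h)[:,:2]
    r=cv2.minAreaRect(np.float32(w*1000)); print(np.round(ce[i]),s[i,4],"h",round(h,4),"rect",np.round(r[0],1),np.round(r[1],1),round(r[2],1))
print(inverse_kinematics([.4,0,.35],rot(0)),observe()["q"])
w=get_calibration("wrist"); print(np.round(w["world_from_camera"],3).tolist(),np.round(w["intrinsics"],1).tolist(),w["dist_coeffs"])
E
```

```text
bench z 0.00015070992089349922 0.002844599113424184
[117. 181.] 299 h 0.0132 rect [672.9 559.6] [ 35.8 106.1] 58.7
[217. 206.] 1126 h 0.0212 rect [604.5 264.7] [158.2 158.2] 68.7
[312. 202.] 884 h 0.0222 rect [616.8   9. ] [133.5 138.1] 9.6
[310. 191.] 18 h 0.0104 rect [651.9  15. ] [23.8 13.9] 45.1
[416. 209.] 1443 h 0.0213 rect [ 605.8 -276. ] [234.2  98.1] 89.0
[235. 196.] 23 h 0.0115 rect [638.  225.9] [11.7 28.8] 33.0
[313. 203.] 15 h 0.0088 rect [620.    5.5] [16.   9.7] 18.7
[232. 213.] 99 h 0.0094 rect [589.5 230.4] [64.5 33.2] 12.6
[316. 209.] 99 h 0.0104 rect [603.    0.9] [61.4 35.6] 80.9
[496. 209.] 36 h 0.0107 rect [ 606.3 -503.4] [17.  31.1] 88.4
[308. 219.] 48 h 0.0098 rect [573.2  22.2] [22.4 50.6] 37.5
[492. 269.] 518 h 0.0276 rect [ 459.4 -487. ] [ 30.3 202.3] 84.9
[135. 242.] 253 h 0.0903 rect [506.8 471.7] [68.1 46. ] 55.5
[221. 262.] 357 h 0.0213 rect [454.2 257.2] [33.9 79.8] 72.9
[271. 265.] 430 h 0.0151 rect [444.2 120.6] [78.9 43.6] 26.3
[413. 270.] 353 h 0.0215 rect [ 435.2 -266.7] [78.9 37.1] 44.6
[365. 266.] 130 h 0.0392 rect [ 446.2 -134.8] [29.7 32.5] 0.4
[312. 269.] 126 h 0.039 rect [435.8   8.2] [32.3 32.3] 0.4
[-0.19778704 -0.39385284  1.882511    0.          1.65293449 -1.76858337] [-1.33010230e+00  2.21194935e-01  1.52748629e+00  4.62344365e-06
  1.39469397e+00 -1.26109580e-01]
[[0.359, -0.898, -0.255, 0.289], [-0.933, -0.346, -0.097, -0.559], [-0.001, 0.273, -0.962, 0.373], [0.0, 0.0, 0.0, 1.0]] [[357.5, 0.0, 313.3], [0.0, 357.5, 243.7], [0.0, 0.0, 1.0]] [-0.04874825  0.          0.          0.          0.        ]
```

```bash
python3 - <<'E'
from h import *
import pickle
for i,y in enumerate((-.16,.17)):
    movep([.53,y,.26],rot(0)); hold(.2)
    c=get_calibration("wrist"); im,d=get_image("wrist"); cv2.imwrite(f"pics/w{i}.png",im[:,:,::-1])
    pickle.dump((c,im,d),open(f"pics/w{i}.pkl","wb"))
    print(observe()["time_s"],observe()["q"],np.round(c["world_from_camera"],3).tolist())
E
python3 -c "
import cv2,numpy as np
cv2.imwrite('pics/w01.png',cv2.resize(np.vstack([cv2.imread('pics/w0.png')[:], cv2.imread('pics/w1.png')]),(0,0),fx=.62,fy=.62))"
```

```text
2.2417 [-4.36692246e-01  3.19780156e-02  1.67954299e+00 -1.91561284e-05
  1.43027840e+00 -2.00626628e+00] [[0.001, 0.962, 0.273, 0.461], [1.0, -0.001, -0.0, -0.161], [-0.0, 0.273, -0.962, 0.403], [0.0, 0.0, 0.0, 1.0]]
3.7417 [ 1.66831588e-01  3.90120347e-02  1.67214824e+00 -1.06161235e-04
  1.43049304e+00 -1.40225087e+00] [[0.001, 0.962, 0.274, 0.462], [1.0, -0.001, -0.001, 0.168], [-0.0, 0.274, -0.962, 0.403], [0.0, 0.0, 0.0, 1.0]]
```

View pics/w01.png

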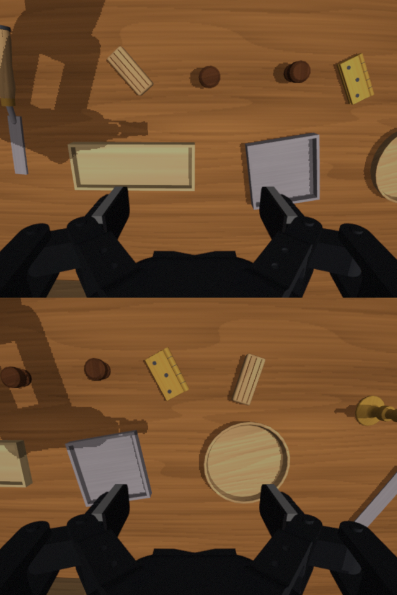

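The wrist views show all five parts and three containers clearly. I'll segment them by height in the wrist depth.

```bash
cat >> h.py <<'E'
def segs(c,im,d,zmin=.005,amin=150,rows=400):
    P=cloud(c,cv2.medianBlur(d,5)); z=P[:,:,2]; m=np.uint8(z>zmin); m[z>.2]=0; m[rows:]=0
    m=cv2.morphologyEx(m,cv2.MORPH_OPEN,np.ones((3,3)))
    n,l,s,ce=cv2.connectedComponentsWithStats(m)
    for i in range(1,n):
        if s[i,4]<amin: continue
        h=np.nanpercentile(z[l==i],90)
        cs,_=cv2.findContours(np.uint8(l==i),cv2.RETR_EXTERNAL,cv2.CHAIN_APPROX_NONE)
        w=onplane(c,cs[0].reshape(-1,2),h)[:,:2]*1000
        r=cv2.minAreaRect(np.float32(w)); q=cv2.minEnclosingCircle(np.float32(w))
        rgb=np.median(im[l==i],0)
        print(np.round(ce[i]),s[i,4],"h%.4f"%h,"rect",np.round(r[0],1),np.round(r[1],1),round(r[2],1),"circ",np.round(q[0],1),round(q[1],1),"rgb",rgb)
E
python3 - <<'E'
from h import *
import pickle
for i in (0,1):
    c,im,d=pickle.load(open(f"pics/w{i}.pkl","rb")); z=cloud(c,d)[:,:,2]
    print(i,"noise",np.nanstd(z[60:80,330:420])); segs(c,im,d)
E
```

```text
0 noise 0.0008312142425959989
[ 16. 153.] 4244 h0.0244 rect [ 484.9 -483.1] [ 31.9 256.8] 85.2 circ [ 484.9 -483.5] 128.4 rgb [87. 73. 48.]
[210. 114.] 2613 h0.0186 rect [ 433.2 -266.7] [80.5 33.6] 40.4 circ [ 433.7 -267.5] 42.1 rgb [159. 126.  84.]
[574. 127.] 2866 h0.0124 rect [443.6 119. ] [77.3 44.8] 27.3 circ [443.7 119.1] 42.4 rgb [166. 138.  61.]
[480. 116.] 1171 h0.0364 rect [434.5   2.7] [32.9 40.6] 1.1 circ [435.    2.7] 20.5 rgb [73. 42. 23.]
[338. 124.] 1020 h0.0364 rect [ 443.7 -137. ] [33.8 33.4] 0.1 circ [ 443.6 -137.3] 17.5 rgb [75. 43. 24.]
[460. 270.] 10020 h0.0196 rect [612.1   6.2] [135.9 133.7] 9.1 circ [611.2   6.9] 92.5 rgb [140. 132. 135.]
[622. 273.] 2934 h0.0194 rect [613.1 204.2] [147.5  50.7] 15.0 circ [607.  226.9] 73.8 rgb [166. 136.  92.]
[212. 268.] 14101 h0.0197 rect [ 600.4 -276.6] [230.1  94.9] 89.9 circ [ 600.5 -276.2] 122.7 rgb [169. 150. 107.]
1 noise 0.0008324982748242456
[269. 123.] 3166 h0.0126 rect [442.8 122.4] [76.2 44.1] 26.8 circ [442.9 123. ] 42.1 rgb [166. 128.  56.]
[400. 131.] 2537 h0.0186 rect [451.4 257.4] [34.2 80. ] 72.8 circ [451.9 258.9] 41.1 rgb [160. 127.  85.]
[155. 116.] 1172 h0.0364 rect [435.   13.4] [40.9 32.9] 88.9 circ [435.7  13.3] 20.9 rgb [69. 40. 22.]
[ 23. 128.] 1290 h0.0364 rect [ 443.8 -125.7] [49.7 33.4] 88.0 circ [ 443.1 -125.6] 25.0 rgb [65. 37. 20.]
[606. 184.] 1973 h0.0545 rect [496.7 465.2] [44.8 67.4] 7.4 circ [501.4 467.1] 36.8 rgb [103.  75.  31.]
[397. 266.] 12188 h0.0193 rect [600.  264.1] [156.9 159. ] 38.4 circ [601.7 264.9] 80.2 rgb [167. 138.  93.]
[176. 271.] 10523 h0.0197 rect [612.7   9.9] [133.8 135. ] 9.9 circ [612.8  10. ] 92.3 rgb [134. 126. 129.]
[ 21. 270.] 3159 h0.0199 rect [ 601.7 -181.7] [67.2 93.5] 89.6 circ [ 601.  -183.4] 56.1 rgb [160. 137.  97.]
[610. 330.] 2022 h0.0105 rect [686.2 552.2] [ 38.7 126.7] 58.6 circ [681.5 545.1] 63.8 rgb [132. 124. 127.]
```

Wrist and top estimates agree to 1–3 mm, and sizes and heights match the given ones. I'll start with the knobs, as the task orders it.

```bash
cat >> h.py <<'E'
def pickplace(p,yp,zp,pre,width,f,q,yq,rel,zf=.006,H=.12):
    """pick at p (yaw yp, TCP height zp), place at q on a floor zf higher"""
    gripper_to(pre)
    movep([*p,H],rot(yp))
    a=move_l([*p,zp],feed=.12,max_force=15)
    gripper_to(max(width-.012,0),f_grip=f); w=observe()["opening"]
    print("touch",a,"width %.4f"%w,"z %.4f"%observe()["eef_pos"][2])
    if a or abs(w-width)>.004: raise SystemExit("bad grasp")
    move_l([*p,H],feed=.15)
    movep([*q,H],rot(yq)); print("carried %.4f"%observe()["opening"])
    move_l([*q,zp+zf+.02],feed=.2)
    b=move_l([*q,zp+zf],feed=.05,max_force=12)
    print("place touch",b,"z %.4f"%observe()["eef_pos"][2])
    gripper_to(rel); move_l([*q,H],feed=.15); print("t",observe()["time_s"])
E
python3 - <<'E'
from h import *
Y=-np.pi/2
pickplace([.4355,.008],Y,.006,.06,.035,25,[.6015,.2645+.033],Y,.050)
pickplace([.4440,-.1365],Y,.006,.06,.035,25,[.6015,.2645-.033],Y,.050)
E
```

```text
touch False width 0.0335 z 0.0069
carried 0.0337
place touch True z 0.0118
t 11.1
touch False width 0.0336 z 0.0069
carried 0.0335
place touch True z 0.0120
t 19.1333
```

Run:
```python
from h import *
Y=-np.pi/2; D=np.deg2rad
pickplace([.4525,.2575],D(-17.2),.003,.05,.032,35,[.601,-.276+.053],Y,.042)
pickplace([.4342,-.267],D(-138),.003,.05,.032,35,[.601,-.276-.053],Y,.042)
pickplace([.443,.121],D(-153),.0015,.06,.044,60,[.613,.0085],D(-170.4),.054)
movep([.45,-.1,.35],rot(0)); hold(.2)
im,d=get_image("top"); cv2.imwrite("pics/top1.png",cv2.resize(im[150:330,100:520,::-1],(800,343)))
```

```text
touch False width 0.0311 z 0.0042
carried 0.0312
place touch True z 0.0089
t 26.825
touch False width 0.0313 z 0.0042
carried 0.0311
place touch False z 0.0089
t 33.2167
touch False width 0.0413 z 0.0029
carried 0.0413
place touch True z 0.0079
t 40.7333
```

View pics/top1.png

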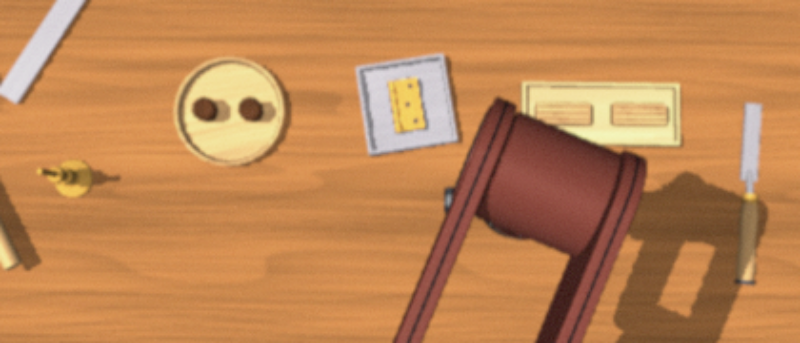

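The top crop shows both knobs in the dish (205,108 and 252,109), the hinge in the tin (407,104), both tenons in the tray (563,113 and 640,115), and the gauge and chisel in place. I'll check heights and flatness from nearer.

Run:
```python
from h import *
ims=[]
for y in (-.28,.0,.26):
    movep([.72,y,.2],rot(0)); hold(.2)
    c=get_calibration("wrist"); im,d=get_image("wrist"); ims.append(im[20:420,:,::-1])
    print(y); 
    segs(c,im,d,zmin=.0125 if y==0 else .016,amin=120,rows=330)
    z=cloud(c,d)[:,:,2]
    P=cloud(c,d)
    for n,q in (("ka",[.6015,.2975]),("kb",[.6015,.2315]),("tb",[.601,-.223]),("ta",[.601,-.329]),("hinge",[.613,.0085])):
        k=np.hypot(P[:,:,0]-q[0],P[:,:,1]-q[1])<.012
        if k.sum()>60:
            A=P[k]; f=np.linalg.lstsq(np.c_[A[:,:2]-q,np.ones(len(A))],A[:,2],rcond=None)[0]
            print(n,"med z %.4f"%np.median(A[:,2]),"tilt deg",np.round(np.rad2deg(f[:2]),1))
cv2.imwrite("pics/end.png",cv2.resize(np.vstack(ims),(320,600)) if 0 else cv2.resize(np.hstack(ims),(800,167)))
cv2.imwrite("pics/end2.png",cv2.resize(np.vstack([np.hstack(ims[:2]),np.hstack([ims[2],ims[2]*0])]),(800,500)))
print(observe()["time_s"])
```

```text
-0.28
[318.  75.] 5263 h0.0204 rect [ 602.1 -276.1] [230.6  90.4] 89.7 circ [ 601.5 -276.5] 122.6 rgb [176. 158. 114.]
[584. 105.] 2202 h0.0203 rect [618.9 -23.7] [131.1  73.6] 10.1 circ [618.8 -21.8] 74.0 rgb [146. 137. 139.]
[625. 104.] 2478 h0.0174 rect [614.6  -1.9] [76.  28.4] 11.9 circ [ 6.142e+02 -1.000e-01] 39.7 rgb [174. 142.  64.]
[253.  81.] 3857 h0.0236 rect [ 602.6 -331.5] [79.4 32.3] 89.5 circ [ 601.9 -331.3] 41.5 rgb [173. 138.  94.]
[384.  81.] 3878 h0.0235 rect [ 602.3 -221.3] [32.3 79.2] 0.6 circ [ 601.8 -221.4] 41.4 rgb [175. 141.  96.]
tb med z 0.0233 tilt deg [-0.4  0.2]
ta med z 0.0234 tilt deg [0.4 0.2]
hinge med z 0.0172 tilt deg [-0.1 -0.3]
0.0
[327.  84.] 4687 h0.0203 rect [614.1   7.7] [130.7 130.6] 9.5 circ [613.3   8.2] 90.6 rgb [147. 138. 141.]
[565. 105.] 2047 h0.0201 rect [618.6 228.8] [158.2  85.6] 25.2 circ [603.5 260.7] 79.2 rgb [163. 130.  87.]
[85. 79.] 2922 h0.0204 rect [ 602.4 -221.5] [129.1  90. ] 89.9 circ [ 604.  -221.9] 77.2 rgb [120. 100.  69.]
[325.  95.] 4756 h0.0175 rect [613.2   7.6] [76.6 43.6] 9.8 circ [613.2   7.8] 42.6 rgb [177. 142
[... 422 characters left out ...]
.7 139.9] 90.0 circ [601.8 264.5] 79.8 rgb [168. 135.  91.]
[70. 90.] 2667 h0.0204 rect [613.2  14.2] [130.6 122.7] 9.5 circ [613.6  13. ] 88.1 rgb [124. 116. 116.]
[ 31. 101.] 3908 h0.0175 rect [613.7   7.7] [76.2 42.8] 10.2 circ [613.2   7.1] 42.0 rgb [113.  82.  35.]
[281.  78.] 1616 h0.0414 rect [603.  231.7] [33.8 33.8] 89.6 circ [603.2 232.1] 17.5 rgb [79. 46. 26.]
[363.  78.] 1637 h0.0414 rect [603.  296.8] [33.8 33.8] 0.9 circ [603.4 296.7] 17.6 rgb [79. 46. 27.]
[558. 307.] 1595 h0.0185 rect [816.7 513.5] [110.1  20.3] 59.0 circ [816.5 513.7] 55.5 rgb [93. 54. 31.]
ka med z 0.0413 tilt deg [0.2 0.4]
kb med z 0.0413 tilt deg [-0.   0.1]
hinge med z 0.0173 tilt deg [ 0.2 -0.4]
47.9083
```

View pics/end2.png

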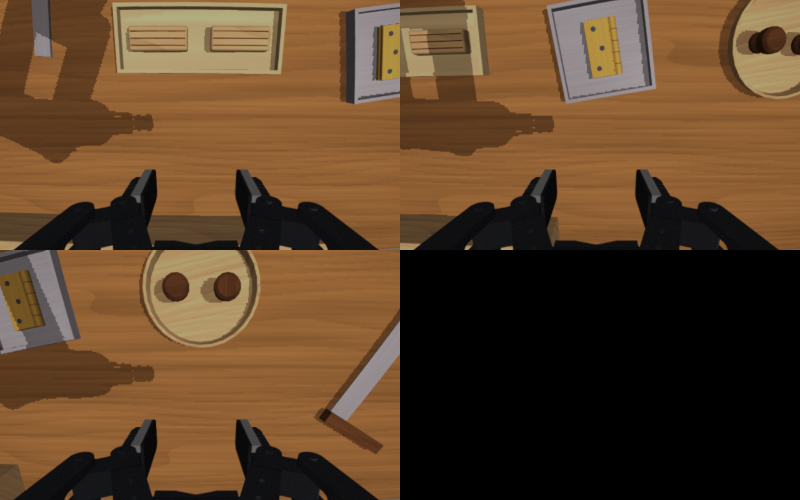

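The near views show both tenons flat in the tray, the hinge flat in the tin (tops at 23 and 17 mm, as they should be), and both knobs upright in the dish (tops at 41 mm, tilt under 1°). Handing in.

```bash
python3 -c "
from plant import *
job_done(); print(observe()['time_s'])"
```

```text
the job is handed in; nothing more can be done
the job is handed in; nothing more can be done
```

The job is done and handed in, at about 48 s of the 125 s allowed. I moved the two knobs to the dish first, then the two tenons to the tray, and last the hinge to the tin. Every grasp held on the first try.

**Last checks, from near with the wrist camera:**

| Part | Top height measured | Expected | Lie |
|---|---|---|---|
| Knobs, in the dish | 41.3 mm | 41 mm | upright, tilt under 0.5° |
| Tenons, in the tray | 23.4 mm | 23 mm | flat, end to end, about 30 mm apart |
| Hinge, in the tin | 17.2 mm | 17 mm | flat, in line with the tin |

- **Chisel and gauge:** the arm did no work near either. They look unmoved in the top picture, but I did not measure them again afterwards.
- **Disagreements:**
  - The gripper's width reading was 1 to 3 mm under the true widths when gripping, most on the hinge.
  - One oblique view gave a 35° tilt for a knob. That view also took in the knob's side wall, and the straight view of the same knob gave under 0.5°.

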